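# Set and lock the feed rate, then hold the purge plunger open

### The arm

A 7-joint arm with a two-finger parallel gripper is mounted at the origin on the work surface. World frame = base frame: x ahead of the robot, y to its left, z up, the work surface at z = 0. Lengths are in m, angles in rad, forces in N, time in s.
With the tool pointing down it reaches from about 0.4 to 0.85 m from the base axis. Payload 10.4 kg.
Tool frame: the origin (TCP) lies between the finger pads; the fingertips stand ahead of it and the grasp point (between the pads) lies 6 mm ahead of it (finger_overhang is the z of the fingertips in the tool frame, in m); z points along the fingers, y is the direction in which the jaws open and shut (so a half turn about z gives the same grasp; the last joint's range is limited). The gripper opens to 85 mm and grips with 20 to 120 N. Pads are 22 mm wide; open, the fingers measure 114 mm over their backs; the gripper's body (76 mm by 85 mm) begins 54 mm behind the grasp point. The pads swing forward as they close: fully open they stand 13 mm farther back than shut.
Start: joints at [1.234, 0.332, -0.065, 1.46, 0.022, 1.35, -0.088], TCP at [0.193, -0.594, 0.256] pointing down, gripper open.
Joint ranges: [-2.6, 2.6], [-0.5, 2.12], [-1.47, 1.34], [0.16, 2.42], [-1.27, 4.41], [0.06, 2.06], [-2.6, 2.6]. Speed limits (rad/s): [2.22, 2.22, 2.79, 2.79, 3.14, 3.14, 3.14].

### API

Orientations are given as a unit quaternion [x, y, z, w].
In Python, from workcell import * gives the robot as it stands.
- The arm moves only by the shell command python3 -m creep 'ROWS' [FORCE]. ROWS is JSON, a list of rows, each a list of 7 numbers: the turn, a rotation vector about the tool's x, y, z in rad, then the shift along the tool's x, y, z in mm, then the closure in counts, from 0 (fully open) to 255 (shut). In form: [[wx, wy, wz, dx, dy, dz, claw], ...]. A call has 1 to 8 rows; each row shifts and turns the commanded pose from where the row before left it, along the tool's axes as they then stand; what a row does not reach is not made up. A row lasts 1/10 s, in which the tool goes at most 50 mm and 8.59 degrees, less where a joint would pass 70% of its speed; a pose out of reach is approached as far as the arm can. A call is refused whole if a number of a shift passes 50 or a number of a turn 0.15, either way. A call with a gripper value outside its range is refused whole. The fingers move at their own pace and stop on an object; FORCE is the grip in N (left out, the last holds). Time passes only in rows, so rows that do not move let the fingers close. It gives the time, the measured TCP pose, the force and the opening at its end, in the units of the state.
- get_obs(): the state, without advancing time (a new reading comes with each control period).
- camera(name): name is "scene" or "side" or "wrist"; returns (picture, depth): 400x640x3 uint8, blue, green, red; 400x640 float32, m along the optical axis (not along the pixel's ray), 0 where there is no reading.
- camera_model(name): a dict with "camera_matrix" (3x3 intrinsics, pixels), "R" (3x3) and "t" (3): a world point X has camera coordinates R X + t; the wrist camera has in their place "mount" (4x4, takes a point from camera to tool coordinates, whose origin is the TCP and whose axes are the flange's). Camera axes: x right, y down, z forward; pixel columns grow to the right and rows downward; lengths in m; the calibration is good to about 2 mm. A picture is of the moment at which its call begins: read the wrist's pose just before it. camera_model takes no time and is no camera call.
- hand_in(): hands the job in, once; it reports no verdict.
The state is a dict: "clock": time; "joint_pos": joint angles; "joint_velocities": joint speeds; "tau": joint torques, N m; "position": TCP position; "ee_rot": TCP orientation; "ft_force": force on the tool from outside, world axes, zero at the start; "torque": the same for the moment, N m; "grip_width": opening from 0.0 (shut) to 1.0 (fully open).
Only numpy, scipy, OpenCV 4.12 (cv2) and the standard library are available. Lean on these libraries where they do the work, as an engineer would, in place of code of your own. Each camera call takes 0.05 s, during which the arm holds its last target.

### The job

On the plant-feed station, turn the flow regulator's bar knob clockwise until its pointer meets the index mark on the dial and let go of it, then slide the guard fully home over the knob. Then grip the round pull knob of the purge valve, draw its sprung plunger fully up to its stop so the pin is well clear of its seat hole, and finish while still holding it there; leave the other things on the bench where they are.

Things in the scene. Friction and masses are not known exactly. Their poses are not given: they have to be found in the camera images.
- regulator: Flow regulator, fixed to the bench: grey housing 230 (x) x 120 (y) x 30 mm high. Origin at the centre of its underside, z up. The knob's upright axis stands at x = -65 mm, y = 0; the guard runs along x on two low rails (tops 34 mm above the bench) and starts at the +x end. Where it stands and its yaw (within 0.4 rad) vary, and it may be on the left or the right.
- flow_knob (a joint): Angle of the regulator's knob (rad), 0 to 2.2, growing clockwise seen from above. At 0 the pointer points along the regulator's -x; at value a its direction is that, turned clockwise by a. Stays where it is left; friction 0.05 N m. Starts between 0 and 0.35, always short of the mark; setting it takes 0.4 to 1.5 rad.
- knob_grip (a point): On the knob's axis, 55 mm above the bench, at the height to grip. The black knob is an upright bar 46 mm long, 13 mm wide (the width to grip), from 39 to 69 mm above the bench, on a disc of radius 24 mm; it turns as one. Axes turn with the knob: x runs along the bar, -x is the pointer's direction, z up.
- pointer (a point): Tip of the knob's white pointer, 32 mm from the knob's axis, 37 mm above the bench.
- mark (a point): The place where the pointer tip must be: 32 mm from the knob's axis, just inside the small white raised index tab (9 x 5 x 4 mm) on the dark dial. Its -x axis points from the knob's axis outward through the mark. The knob is right when its joint value equals (regulator yaw - yaw of this frame); fixed in an episode, differs between episodes.
- guard (a joint): Travel of the sliding guard (m): 0 = away from the knob, 0.12 = fully home over the knob, against its stop. Slides along the regulator's -x, friction about 2.5 N, stays where it is left. Starts between 0 and 0.015.
- guard_grip (a point): Centre of the guard's grip fin, 101 mm above the bench, at the height to grip. The guard is a hood 72 (x) x 108 (y) mm with aluminium sides and a clear roof and back (roof top 80 mm above the bench) and is open towards the knob; on the roof stands a grey fin 14 mm thick in x (the width to grip), 42 mm long in y, from 80 to 114 mm above the bench. Axes as the regulator's. Home, it is above the knob's axis.
- purge_valve: Purge valve, fixed to the bench: aluminium block 90 (x) x 96 (y) x 25 mm with a 14 mm seat hole in its middle, two posts at y = -38 and 38 mm and a bridge (30 x 98 mm, top 87 mm above the bench, post nuts to 92 mm) that guides the upright plunger; a collar of radius 11.5 mm rises to 103 mm. Origin at the centre of its underside, z up. Stands on the side where the regulator does not; position and yaw vary.
- plunger (a joint): Lift of the plunger (m): 0 = seated, 0.030 = fully up against its stop. A spring pulls it down with about 6 N when seated (with its weight) and 11 N when fully up; let go, it drops back. Its pin, 12 mm thick, reaches 13 mm into the seat hole when seated.
- plunger_grip (a point): Centre of the round pull knob at the top of the plunger: radius 15 mm, 28 mm high, from 110 to 138 mm above the bench when seated (this point then 125 mm). z up.
- pot_a: Green plant pot with a seedling, radius 45 mm, 85 mm high, leaves to 135 mm; loose, to be left alone. Origin at the centre of its underside.
- pot_b: Another such pot with a seedling, loose, to be left alone. Origin at the centre of its underside.
- dibber: Wooden dibber lying along its x, 152 mm long, 26 mm thick; loose, to be left alone. Origin under its middle.
- jar: Small jar, radius 22 mm, 45 mm high; loose, to be left alone. Origin at the centre of its underside.
- measure: White measuring cup, radius 30 mm, 60 mm high; loose, to be left alone. Origin at the centre of its underside.
- labels: Stack of white plant labels, 90 x 30 x 18 mm; loose, to be left alone. Origin at the centre of its underside.
- trowel: Hand trowel lying along its x, 230 mm long, 24 mm high; loose, to be left alone. Origin on its underside.
There are look-alikes about, which are no part of the job. Of the things like the purge_valve, leave any that is orange or pink; of the rest the smaller one is meant.

How it is judged:
By the outcome, as a careful person would: the job done as asked, in the order asked, and still so for the second after the job is handed in, while the arm keeps its last pose, push and grip.
It also fails if it takes over 58 s, if anything falls off the work surface, if the arm or the gripper's body presses on something with over 40 N, if the wrist force passes 120 N, or if a joint passes its speed limit or range.

## Working session

There is one attempt and no reset: what is moved stays moved. The work goes in short steps, Python scripts to look and compute and a shell command to move; the robot and the scene stay as the last step left them, time stands still between calls to the robot, and variables do not carry over. Pictures are saved under pics/ and viewed, and the job is handed in when it is done.

```bash
ls; mkdir -p pics; python3 - <<'E'
from workcell import *
import cv2
o=get_obs(); print(o['clock'],o['position'],o['ee_rot'],o['grip_width'],o['ft_force'])
for n in ("scene","side"):
    p,d=camera(n); cv2.imwrite(f"pics/{n}0.png",p); import numpy as np; np.save(f"pics/{n}0.npy",d)
    m=camera_model(n); print(n,m)
print(camera_model("wrist"))
E
```

```text
pics
0.0 [ 0.19279197 -0.59416426  0.25554162] [ 9.87717059e-01  1.56251480e-01 -1.62864080e-04 -6.77344228e-04] 0.999509903767544 [ 0.31320024  0.29691086 -1.11899211]
scene {'camera_matrix': array([[385.22965041,   0.        , 321.51944778],
       [  0.        , 385.22965041, 195.21418684],
       [  0.        ,   0.        ,   1.        ]]), 'R': array([[-0.01543012,  0.99987742,  0.00265795],
       [ 0.72523007,  0.01302167, -0.68838345],
       [-0.68833368, -0.00869422, -0.7253421 ]]), 't': array([ 0.0532005 , -0.30979178,  1.65264389])}
side {'camera_matrix': array([[428.72653756,   0.        , 317.29696842],
       [  0.        , 428.72653756, 200.84474459],
       [  0.        ,   0.        ,   1.        ]]), 'R': array([[-0.98224004, -0.18683507, -0.01723807],
       [-0.13775083,  0.78045796, -0.60984431],
       [ 0.1273939 , -0.59663894, -0.79233375]]), 't': array([0.51263086, 0.15879933, 1.55810852])}
{'camera_matrix': array([[322.86352884,   0.        , 320.22453026],
       [  0.        , 322.86352884, 203.85165926],
       [  0.        ,   0.        ,   1.        ]]), 'mount': array([[-3.55207825e-04, -9.64158664e-01, -2.65326109e-01,
         6.71872978e-02],
       [ 9.99999630e-01, -5.50510849e-04,  6.61721958e-04,
        -1.20671274e-03],
       [-7.84069860e-04, -2.65325775e-01,  9.64158503e-01,
        -1.17940457e-01],
       [ 0.00000000e+00,  0.00000000e+00,  0.00000000e+00,
         1.00000000e+00]])}
```

View pics/scene0.png

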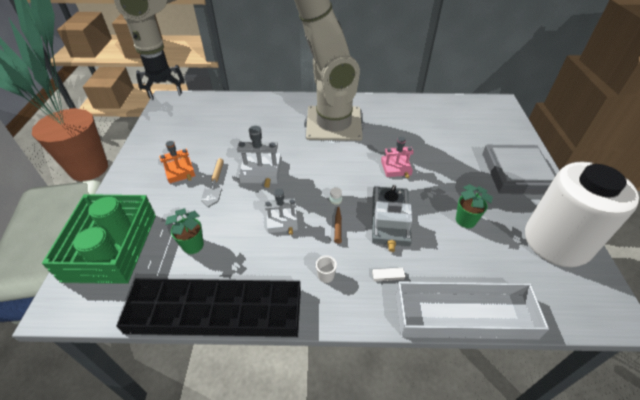

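View pics/side0.png

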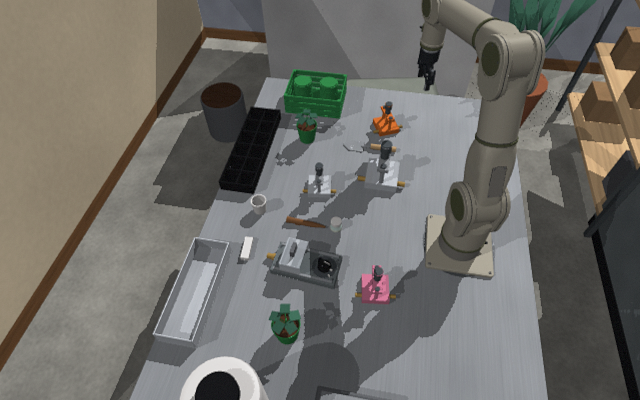

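The images show four valve-like things. In the scene view they are orange (177,165), a large grey one (257,150), a small grey one (281,210) and pink (398,160). I choose the small grey one at (281,210). The regulator is at (392,213). I'll check both in close crops.

```bash
python3 - <<'E'
import cv2,numpy as np
a=cv2.imread("pics/scene0.png");b=cv2.imread("pics/side0.png")
c1=cv2.resize(a[175:255,355:435],(400,400),interpolation=cv2.INTER_CUBIC)
c2=cv2.resize(a[120:240,220:320],(333,400),interpolation=cv2.INTER_CUBIC)
cv2.imwrite("pics/cropA.png",np.hstack([c1,c2]))
c3=cv2.resize(b[230:300,260:350],(514,400),interpolation=cv2.INTER_CUBIC)
c4=cv2.resize(b[140:210,300:350],(285,400),interpolation=cv2.INTER_CUBIC)
cv2.imwrite("pics/cropB.png",np.hstack([c3,c4]))
E
```

```text
(no output)
```

View pics/cropA.png

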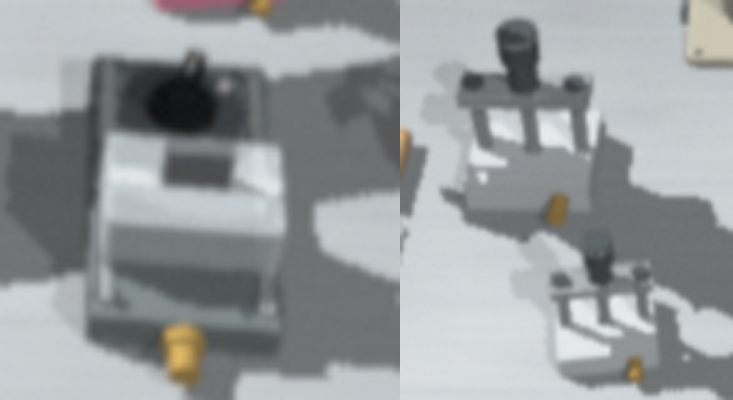

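View pics/cropB.png

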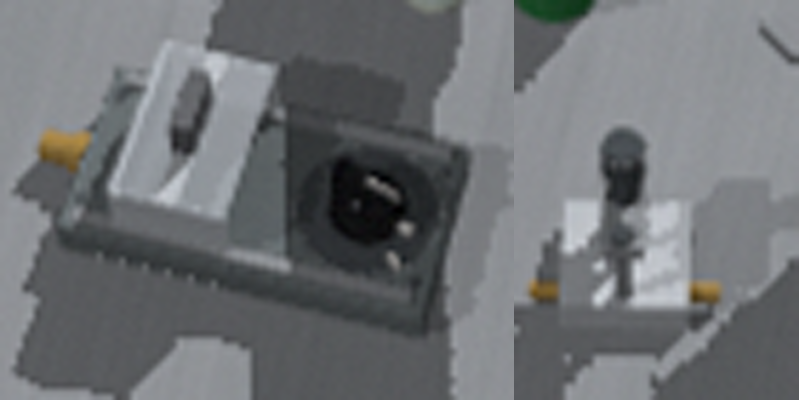

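```bash
cat > h.py <<'E'
from workcell import *
import numpy as np, cv2
from scipy.spatial.transform import Rotation as Ro
def ray(n,u,v,T=None):
    m=camera_model(n); K=m['camera_matrix']; d=np.linalg.inv(K)@[u,v,1]
    if n=='wrist':
        W=T@m['mount']; return W[:3,3],W[:3,:3]@d
    R=m['R']; return -R.T@m['t'], R.T@d
def onz(n,u,v,z,T=None):
    c,d=ray(n,u,v,T); return c+d*(z-c[2])/d[2]
def tool(o=None):
    o=o or get_obs(); T=np.eye(4); T[:3,:3]=Ro.from_quat(o['ee_rot']).as_matrix(); T[:3,3]=o['position']; return T
def tri(rs):
    A=0;b=0
    for c,d in rs:
        d=d/np.linalg.norm(d); P=np.eye(3)-np.outer(d,d); A=A+P; b=b+P@c
    x=np.linalg.solve(A,b); return x
def proj(n,X,T=None):
    m=camera_model(n);K=m['camera_matrix']
    if n=='wrist':
        W=np.linalg.inv(T@m['mount']); x=W[:3,:3]@X+W[:3,3]
    else: x=m['R']@X+m['t']
    p=K@x; return p[:2]/p[2]
E
python3 - <<'E'
from h import *
np.set_printoptions(precision=4,suppress=True)
for nm,a,b,z in [("knob",(392,195),(324.4,265.9),.05),("valve",(279.5,192),(318.9,166.3),.125),("fin",(394.6,208),(293.3,249.3),.108)]:
    print(nm,tri([ray('scene',*a),ray('side',*b)]),onz('scene',*a,z),onz('side',*b,z))
print(Ro.from_quat(get_obs()['ee_rot']).as_matrix())
E
```

```text
knob [0.4594 0.1932 0.0383] [0.4702 0.1902 0.05  ] [0.4584 0.1999 0.05  ]
valve [ 0.5452 -0.1728  0.1334] [ 0.5352 -0.1757  0.125 ] [ 0.5473 -0.178   0.125 ]
fin [0.5685 0.181  0.0951] [0.5802 0.1781 0.108 ] [0.5658 0.1882 0.108 ]
[[ 0.9511  0.3088 -0.0004]
 [ 0.3088 -0.9511  0.0013]
 [-0.     -0.0013 -1.    ]]
```

```bash
cat >> h.py <<'E'
def plan(wps,o=None):
    """wps: list of (x,y,z,yaw,n) -> print rows (tool pointing down), yaw=direction of tool x"""
    T=tool(o); p=T[:3,3]; R=T[:3,:3]; rows=[]
    for x,y,z,yaw,n in wps:
        Rt=np.column_stack([[np.cos(yaw),np.sin(yaw),0],[np.sin(yaw),-np.cos(yaw),0],[0,0,-1]])
        tot=Ro.from_matrix(R.T@Rt).as_rotvec(); p0=p.copy()
        for i in range(n):
            tgt=p0+(np.array([x,y,z])-p0)*(i+1)/n
            d=np.round(R.T@(tgt-p)*1000,1 if n<3 else 0); w=np.round(tot/n,3)
            p=p+R@d/1000; R=R@Ro.from_rotvec(w).as_matrix(); rows.append(list(map(float,np.r_[w,d])))
    for r in rows: print(r)
    print('end',p)
def st():
    o=get_obs(); R=Ro.from_quat(o['ee_rot']).as_matrix()
    print('t',round(o['clock'],2),'p',o['position'].round(4),'yaw',round(float(np.arctan2(R[1,0],R[0,0])),4),'tz',R[:,2].round(3),'F',o['ft_force'].round(1),'w',round(o['grip_width'],3),'j',np.round(o['joint_pos'],2))
E
python3 - <<'E'
from h import *
import workcell
print([ (k,getattr(workcell,k)) for k in dir(workcell) if 'over' in k.lower() or 'fing' in k.lower()], dir(workcell)[-20:])
plan([(0.45,-0.45,0.30,1.1,8),(0.46,0.196,0.23,2.95,16)])
E
```

```text
[('finger_overhang', 0.025)] ['MotionError', '__builtins__', '__cached__', '__doc__', '__file__', '__loader__', '__name__', '__package__', '__spec__', 'camera', 'camera_model', 'finger_overhang', 'get_obs', 'hand_in']
[-0.0, -0.0, -0.098, 36.0, -7.0, -6.0]
[-0.0, -0.0, -0.098, 37.0, -4.0, -5.0]
[-0.0, -0.0, -0.098, 37.0, 0.0, -6.0]
[-0.0, -0.0, -0.098, 36.0, 4.0, -5.0]
[-0.0, -0.0, -0.098, 37.0, 7.0, -6.0]
[-0.0, -0.0, -0.098, 35.0, 10.0, -5.0]
[-0.0, -0.0, -0.098, 34.0, 14.0, -6.0]
[-0.0, -0.0, -0.098, 32.0, 18.0, -5.0]
[0.0, -0.0, -0.116, 36.0, -18.0, 4.0]
[0.0, -0.0, -0.116, 38.0, -13.0, 5.0]
[0.0, -0.0, -0.116, 40.0, -9.0, 4.0]
[0.0, -0.0, -0.116, 40.0, -5.0, 5.0]
[0.0, -0.0, -0.116, 40.0, 0.0, 4.0]
[0.0, -0.0, -0.116, 40.0, 5.0, 4.0]
[0.0, -0.0, -0.116, 40.0, 10.0, 5.0]
[0.0, -0.0, -0.116, 37.0, 14.0, 4.0]
[0.0, -0.0, -0.116, 36.0, 18.0, 5.0]
[0.0, -0.0, -0.116, 34.0, 23.0, 4.0]
[0.0, -0.0, -0.116, 31.0, 26.0, 4.0]
[0.0, -0.0, -0.116, 28.0, 29.0, 5.0]
[0.0, -0.0, -0.116, 24.0, 33.0, 4.0]
[0.0, -0.0, -0.116, 20.0, 35.0, 5.0]
[0.0, -0.0, -0.116, 16.0, 37.0, 4.0]
[0.0, -0.0, -0.116, 11.0, 39.0, 4.0]
end [0.46018641 0.19632748 0.23046625]
```

```bash
python3 -m creep '[[0,0,-0.098,36,-7,-6,0],[0,0,-0.098,37,-4,-5,0],[0,0,-0.098,37,0,-6,0],[0,0,-0.098,36,4,-5,0],[0,0,-0.098,37,7,-6,0],[0,0,-0.098,35,10,-5,0],[0,0,-0.098,34,14,-6,0],[0,0,-0.098,32,18,-5,0]]' && python3 -m creep '[[0,0,-0.116,36,-18,4,0],[0,0,-0.116,38,-13,5,0],[0,0,-0.116,40,-9,4,0],[0,0,-0.116,40,-5,5,0],[0,0,-0.116,40,0,4,0],[0,0,-0.116,40,5,4,0],[0,0,-0.116,40,10,5,0],[0,0,-0.116,37,14,4,0]]'
python3 - <<'E'
from h import *
st()
E
```

```text
clock: 0.9
position: [0.4512, -0.4498, 0.3004]
ee_rot: [0.852, 0.523, -0.0, -0.0]
ft_force: [0.7, 0.5, 0.4]
grip_width: 1.001
clock: 1.7
position: [0.4549, -0.1263, 0.2648]
ee_rot: [0.527, 0.85, -0.0, -0.0]
ft_force: [1.5, 0.3, 0.2]
grip_width: 0.998
t 1.7 p [ 0.4549 -0.1263  0.2648] yaw 2.0306 tz [-0. -0. -1.] F [1.5 0.3 0.2] w 0.998 j [ 0.78  0.02 -0.61  1.81  0.01  1.32  0.63]
```

```bash
python3 -m creep '[[0,0,-0.116,36,18,5,0],[0,0,-0.116,34,23,4,0],[0,0,-0.116,31,26,4,0],[0,0,-0.116,28,29,5,0],[0,0,-0.116,24,33,4,0],[0,0,-0.116,20,35,5,0],[0,0,-0.116,16,37,4,0],[0,0,-0.116,11,39,4,0]]' && python3 -m creep '[[0,0,0,0,0,0,0]]'
python3 - <<'E'
from h import *
st(); o=get_obs(); p,d=camera('wrist'); cv2.imwrite('pics/w1.png',p); np.save('pics/w1.npy',d); np.save('pics/w1T.npy',tool(o))
E
```

```text
clock: 2.5
position: [0.46, 0.1973, 0.2301]
ee_rot: [0.092, 0.996, -0.0, 0.0]
ft_force: [1.2, -0.1, -0.3]
grip_width: 0.999
clock: 2.6
position: [0.4587, 0.2014, 0.2299]
ee_rot: [0.088, 0.996, 0.001, -0.001]
ft_force: [-0.2, 0.3, 0.2]
grip_width: 1.001
t 2.6 p [0.4587 0.2014 0.2299] yaw 2.9652 tz [-0.001  0.003 -1.   ] F [-0.2  0.3  0.2] w 1.001 j [ 0.38  0.18 -0.96  1.78  0.15  1.26  0.78]
```

View pics/w1.png

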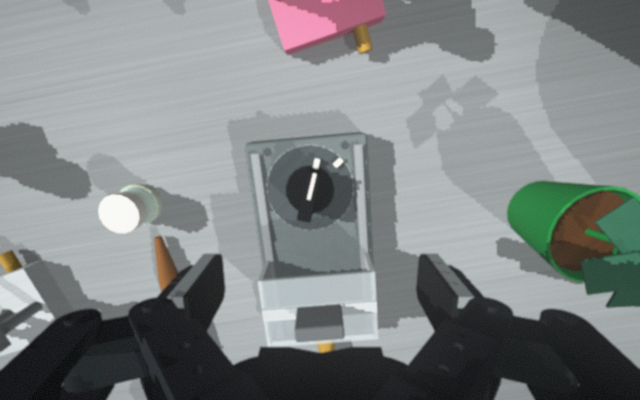

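The wrist view shows the knob at about (310,190), with its pointer tip near (317,160). The tab is at (338,162), the guard behind at (318,300), and the jar, dibber and pot are clear.

```bash
python3 - <<'E'
from h import *
p=cv2.imread('pics/w1.png'); c=p[120:360,230:400]
cv2.imwrite('pics/w1c.png',cv2.resize(c,None,fx=2.5*1,fy=2.5,interpolation=cv2.INTER_CUBIC))
T=np.load('pics/w1T.npy')
g=p.min(axis=2)
for thr in (140,180):
  m=(g>thr).astype(np.uint8); m[:140]=0;m[215:]=0;m[:,:285]=0;m[:,355:]=0
  n,l,s,ce=cv2.connectedComponentsWithStats(m)
  for i in range(1,n):
    if s[i,4]<3: continue
    print(thr,s[i],ce[i])
    ys,xs=np.where(l==i); vx,vy,x0,y0=cv2.fitLine(np.column_stack([xs,ys]).astype(np.float32),2,0,.01,.01).ravel(); print(vx,vy,x0,y0)
E
```

```text
140 [338 140   3   2   3] [339.         140.33333333]
1.0 0.0 339.0 140.33333
140 [303 143  17   3  31] [312.38709677 143.93548387]
0.9997274 0.023347422 312.3871 143.93549
140 [298 144   3   3   5] [298.8 145. ]
0.82806724 -0.56062883 298.8 145.0
140 [322 145   4   3   9] [323.11111111 146.11111111]
0.97821563 0.20759149 323.1111 146.11111
140 [353 144   2  27  35] [353.77142857 155.28571429]
0.022884712 0.9997381 353.77142 155.28572
140 [328 147   7   5  17] [331.         149.23529412]
0.854716 0.51909596 331.0 149.23529
140 [332 150  12  18 105] [338.14285714 159.93333333]
0.40223193 -0.91553783 338.14285 159.93333
140 [346 156   3   2   5] [347.  156.6]
1.0 0.0 347.0 156.6
140 [313 158   8  11  68] [315.97058824 162.73529412]
0.14854974 -0.98890495 315.97058 162.73529
140 [346 164   5   7  13] [348.30769231 166.76923077]
0.48717654 0.87330353 348.30768 166.76923
140 [307 173  10  27 132] [311.32575758 185.96969697]
0.23228423 -0.97264796 311.32574 185.9697
140 [351 175   2   2   3] [351.66666667 175.66666667]
0.70710677 -0.70710677 351.66666 175.66667
180 [313 158   7  10  55] [315.96363636 162.58181818]
0.2246295 -0.97444427 315.96362 162.58182
180 [333 158  10  10  61] [337.62295082 162.31147541]
0.732008 -0.68129605 337.62296 162.31148
180 [307 173   9  27 101] [311.1980198  186.27722772]
0.22967619 -0.9732671 311.19803 186.27722
```

View pics/w1c.png

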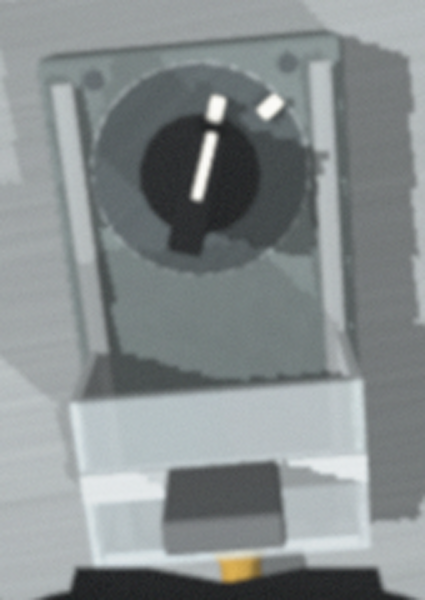

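```bash
python3 - <<'E'
from h import *
np.set_printoptions(precision=4,suppress=True)
T=np.load('pics/w1T.npy')
f=lambda u,v,z:onz('wrist',u,v,z,T)
c=lambda a,b:(a/2.5+230,b/2.5+120)
TL=f(*c(42,62),.03);TR=f(*c(340,33),.03)
print('corners',TL,TR,np.linalg.norm(TL-TR))
l0=f(*c(63,85),.034);l1=f(*c(98,350),.034);r0=f(*c(320,62),.034);r1=f(*c(334,340),.034)
ang=lambda d:np.arctan2(d[1],d[0])
print('yaw: edge',ang(TL-TR)-np.pi/2, ang(TR-TL)-np.pi/2,'rails',ang(l1-l0),ang(r1-r0), 'sep',r0-l0,r1-l1)
pt=f(315.97,162.6,.037);tab=f(337.62,162.3,.037)
# disc circle fit: dial
print('ptr',pt,'tab',tab)
s0=f(*c(211,132),.069); s1=f(*c(197,200),.069); print('stripe',s0,s1,np.linalg.norm(s1-s0),'ang',ang(s0-s1))
fr=[f(*c(*q),.114) for q in [(168,470),(278,462),(284,512),(163,521)]]; print('fin',np.array(fr),np.mean(fr,0))
yaw=np.mean([ang(l1-l0),ang(r1-r0)]); 
mid=(TL+TR)/2; ax=mid+.05*np.array([np.cos(yaw),np.sin(yaw),0]); print('axis from edge',ax, yaw)
disc=f(*c(200,175),.039); print('disc',disc)
for n,q in (('ptr',pt),('tab',tab)): print(n,np.linalg.norm((q-ax)[:2]),ang(q-ax))
E
```

```text
corners [0.4071 0.1395 0.03  ] [0.4165 0.2551 0.03  ] 0.11600064086970532
yaw: edge -3.2232428225623 -0.08165016897250688 rails -0.09740204491477579 -0.09504225654804592 sep [0.0088 0.0992 0.    ] [0.0131 0.099  0.    ]
ptr [0.435  0.2028 0.037 ] tab [0.4384 0.2234 0.037 ]
stripe [0.4392 0.201  0.069 ] [0.4624 0.1917 0.069 ] 0.025060103382499584 ang 2.759185187222771
fin [[0.5398 0.1689 0.114 ]
 [0.5433 0.205  0.114 ]
 [0.5624 0.204  0.114 ]
 [0.5586 0.1634 0.114 ]] [0.551  0.1853 0.114 ]
axis from edge [0.4616 0.1925 0.03  ] -0.09622215073141085
disc [0.4602 0.1923 0.039 ]
ptr 0.02850145883533967 2.771009120644767
tab 0.038650507300589707 2.213767335827116
```

```bash
python3 - <<'E'
from h import *
np.set_printoptions(precision=4,suppress=True)
T=np.load('pics/w1T.npy')
f=lambda u,v,z:onz('wrist',u,v,z,T)
c=lambda a,b:(a/2.5+230,b/2.5+120)
fr=[f(*c(*q),.114) for q in [(163,521),(284,512),(284,545),(165,553)]]; print('fin',np.array(fr),np.mean(fr,0))
st()
plan([(0.461,0.1925,0.067,2.765,6)])
E
```

```text
fin [[0.5586 0.1634 0.114 ]
 [0.5624 0.204  0.114 ]
 [0.5752 0.202  0.114 ]
 [0.5711 0.1616 0.114 ]] [0.5668 0.1828 0.114 ]
t 2.65 p [0.4593 0.1986 0.2298] yaw 2.9594 tz [-0.001  0.001 -1.   ] F [ 0.3 -1.5  0.4] w 0.994 j [ 0.38  0.18 -0.95  1.78  0.15  1.26  0.78]
[0.0, -0.0, 0.032, -1.0, -1.0, 27.0]
[0.0, -0.0, 0.032, -0.0, -1.0, 27.0]
[0.0, -0.0, 0.032, -1.0, -1.0, 27.0]
[0.0, -0.0, 0.032, -0.0, -1.0, 28.0]
[0.0, -0.0, 0.032, -1.0, -1.0, 27.0]
[0.0, -0.0, 0.032, -0.0, -1.0, 27.0]
end [0.4604 0.1923 0.0668]
```

```bash
python3 -m creep '[[0,0,0.1,0,0,20,100],[0,0,0.09,-3,-2,20,100],[0,0,0,0,-1.5,20,100],[0,0,0,0,0,0,100],[0,0,0,0,0,0,100]]'
python3 - <<'E'
from h import *
np.set_printoptions(precision=4,suppress=True)
st(); o=get_obs(); p,d=camera('wrist'); T=tool(o); cv2.imwrite('pics/w2.png',p); np.save('pics/w2T.npy',T)
u=proj('wrist',np.array([.461,.1925,.05]),T).astype(int); print(u)
c=p[max(u[1]-80,0):u[1]+80,u[0]-80:u[0]+80]; cv2.imwrite('pics/w2c.png',cv2.resize(c,None,fx=3.5,fy=3.5,interpolation=cv2.INTER_CUBIC))
g=p.min(axis=2)
m=(g>175).astype(np.uint8); n,l,s,ce=cv2.connectedComponentsWithStats(m)
for i in range(1,n):
  if 20<s[i,4]<600 and abs(ce[i]-u).max()<70:
    ys,xs=np.where(l==i); print(s[i],ce[i],cv2.fitLine(np.column_stack([xs,ys]).astype(np.float32),2,0,.01,.01).ravel())
E
```

```text
clock: 3.15
position: [0.4622, 0.1911, 0.1706]
ee_rot: [0.188, 0.982, -0.0, -0.0]
ft_force: [0.1, 0.7, -0.3]
grip_width: 0.611
t 3.15 p [0.4622 0.1911 0.1706] yaw 2.7628 tz [-0. -0. -1.] F [ 0.1  0.7 -0.3] w 0.611 j [ 0.34  0.24 -0.91  1.86  0.2   1.15  0.55]
[320 204]
[341 151  12  16 106] [346.5    159.1321] [  0.4647  -0.8854 346.5    159.1321]
[317 160   8  13  93] [320.3871 165.7419] [  0.0136  -0.9999 320.3871 165.7419]
[317 179   6  35 176] [319.5057 196.0909] [  0.0419  -0.9991 319.5057 196.0909]
```

View pics/w2c.png

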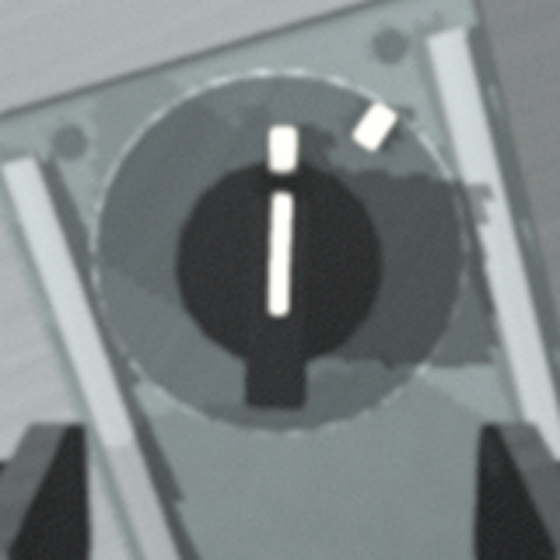

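```bash
python3 - <<'E'
from h import *
np.set_printoptions(precision=4,suppress=True)
T=np.load('pics/w2T.npy'); p=cv2.imread('pics/w2.png')
f=lambda u,v,z:onz('wrist',u,v,z,T)
k=lambda a,b:(a/3.5+240,b/3.5+124)
ang=lambda d:np.arctan2(d[1],d[0])
# dial circle (radius?) left/right/top/bottom edges
L,R_,U,D=[f(*k(*q),.031) for q in [(94,250),(466,250),(280,70),(280,432)]]
print('dial',(L+R_)/2,(U+D)/2,np.linalg.norm(L-R_)/2,np.linalg.norm(U-D)/2)
L,R_=[f(*k(*q),.039) for q in [(178,262),(382,262)]];print('disc',(L+R_)/2,np.linalg.norm(L-R_)/2, f(*k(280,160),.039),f(*k(280,362),.039))
pt=f(320.39,165.74,.037);
m=[k(*q) for q in [(380,103),(399,117),(374,152),(354,137)]]
tab=np.mean([f(*q,.036) for q in m],0)
tdir=f(*np.mean(m[:2],0),.036)-f(*np.mean(m[2:],0),.036)
s0=f(*k(283,195),.069);s1=f(*k(279,315),.069)
print('ptr',pt,'tab',tab,'tabdir',ang(tdir),'len',np.linalg.norm(tdir),'stripe',s0,s1,ang(s0-s1))
ax=np.array([.4615,.1915])
for a in (ax,np.array([.461,.1925])): print(ang(pt[:2]-a),ang(tab[:2]-a),np.linalg.norm(pt[:2]-a),np.linalg.norm(tab[:2]-a))
E
```

```text
dial [0.4587 0.1931 0.031 ] [0.4607 0.1923 0.031 ] 0.04366565538895804 0.04386460558036837
disc [0.4594 0.1928 0.039 ] 0.02326959591635582 [0.4377 0.2015 0.039 ] [0.4819 0.1839 0.039 ]
ptr [0.4352 0.2028 0.037 ] tab [0.4393 0.2241 0.036 ] tabdir 2.140793927695679 len 0.00948920769659372 stripe [0.4398 0.2013 0.069 ] [0.4625 0.1914 0.069 ] 2.7301417973872786
2.736197700541958 2.169023906985844 0.02866126137864448 0.039460640035727
2.7621473996528136 2.172935244895809 0.027816771492420768 0.03835300893380006
```

```bash
python3 -m creep '[[0,0,0.02,2,0.5,25,100],[0,0,0,0,0,25,110],[0,0,0,0,0,25,120],[0,0,0,0,0,20,130],[0,0,0,0,0,9,130],[0,0,0,0,0,0,130]]' 30
python3 - <<'E'
from h import *
st()
E
```

```text
clock: 3.8
position: [0.4604, 0.1928, 0.0663]
ee_rot: [0.198, 0.98, -0.0, -0.0]
ft_force: [0.0, -0.6, 1.1]
grip_width: 0.491
t 3.8 p [0.4604 0.1928 0.0663] yaw 2.7436 tz [-0.001 -0.    -1.   ] F [ 0.  -0.6  1.1] w 0.491 j [ 0.26  0.39 -0.85  1.95  0.35  0.96  0.41]
```

```bash
python3 -m creep '[[0,0,0,0,0,0,255],[0,0,0,0,0,0,255],[0,0,0,0,0,0,255],[0,0,0,0,0,0,255],[0,0,0,0,0,0,255]]' 30
python3 - <<'E'
from h import *
st()
E
```

```text
clock: 4.3
position: [0.4606, 0.1912, 0.0676]
ee_rot: [0.198, 0.98, -0.002, 0.0]
ft_force: [-7.1, -9.2, 13.0]
grip_width: 0.148
t 4.3 p [0.4606 0.1912 0.0676] yaw 2.7424 tz [-0.    -0.004 -1.   ] F [-7.1 -9.2 13. ] w 0.148 j [ 0.26  0.38 -0.85  1.95  0.35  0.96  0.41]
```

```bash
python3 -m creep '[[0,0,0,-0.5,-1,-2,255],[0,0,0.1,0,0,0,255],[0,0,0.12,0,0,0,255],[0,0,0.12,0,0,0,255],[0,0,0.12,0,0,0,255],[0,0,0.12,0,0,0,255],[0,0,0,0,0,0,255],[0,0,0,0,0,0,255]]'
python3 - <<'E'
from h import *
st()
o=get_obs(); p,d=camera('wrist'); T=tool(o); cv2.imwrite('pics/w3.png',p); np.save('pics/w3T.npy',T)
E
```

```text
clock: 5.1
position: [0.4604, 0.191, 0.0679]
ee_rot: [0.468, 0.884, -0.0, 0.0]
ft_force: [4.2, -2.0, -17.5]
grip_width: 0.144
t 5.1 p [0.4604 0.191  0.0679] yaw 2.1669 tz [-0.    -0.001 -1.   ] F [  4.2  -2.  -17.5] w 0.144 j [ 0.17  0.35 -0.74  1.96  0.29  0.94 -0.12]
```

View pics/w3.png

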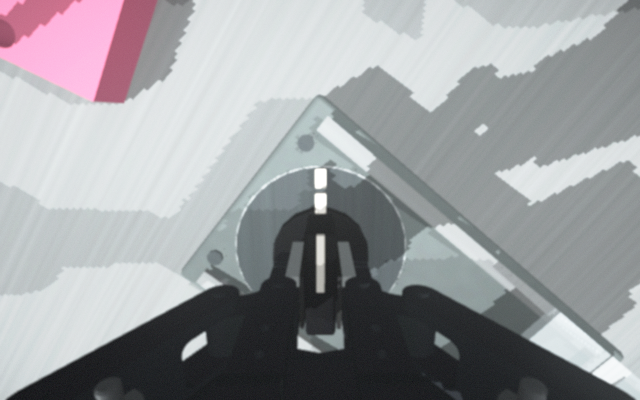

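```bash
python3 - <<'E'
from h import *
np.set_printoptions(precision=4,suppress=True)
T=np.load('pics/w3T.npy'); p=cv2.imread('pics/w3.png'); c=p[150:330,270:370]
cv2.imwrite('pics/w3c.png',cv2.resize(c,None,fx=3.3,fy=3.3,interpolation=cv2.INTER_CUBIC))
g=p.min(axis=2); m=(g>175).astype(np.uint8); n,l,s,ce=cv2.connectedComponentsWithStats(m)
f=lambda u,v,z:onz('wrist',u,v,z,T)
ang=lambda d:np.arctan2(d[1],d[0]); Q=[]
for i in range(1,n):
  if 20<s[i,4]<900 and abs(ce[i]-[320,230]).max()<70: print(s[i],ce[i]); Q.append(ce[i])
tab=f(*Q[0],.036);pt=f(*Q[1],.037); a=np.array([.4605,.1922,.037]); print(tab,pt,ang(pt-a),ang(tab-a),ang(tab-pt))
E
```

```text
[314 193  13  20 237] [320.0675 202.0802]
[317 236   7  55 291] [319.8557 257.8935]
[0.4451 0.2141 0.036 ] [0.4611 0.1903 0.037 ] -1.2672455095145965 2.183908404521368 2.1627438021014074
```

View pics/w3c.png

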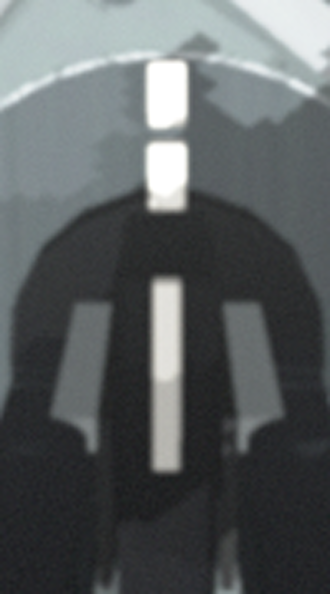

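Pointer and tab line up: both span columns 146–188 in the crop. I'll let go of the knob and lift.

```bash
python3 -m creep '[[0,0,0,0,0,1,255],[0,0,0,0,0,0,190],[0,0,0,0,0,0,160],[0,0,0,0,0,0,130],[0,0,0,0,0,-20,130],[0,0,0,0,0,-40,130],[0,0,0,0,0,-40,130],[0,0,0,0,0,0,130]]' 30
python3 - <<'E'
from h import *
st()
o=get_obs(); p,d=camera('wrist'); T=tool(o); cv2.imwrite('pics/w4.png',p); np.save('pics/w4T.npy',T)
u=proj('wrist',np.array([.4605,.1922,.04]),T).astype(int); print(u)
c=p[u[1]-80:u[1]+80,u[0]-80:u[0]+80]; cv2.imwrite('pics/w4c.png',cv2.resize(c,None,fx=3.5,fy=3.5,interpolation=cv2.INTER_CUBIC))
E
```

```text
clock: 5.95
position: [0.4629, 0.1937, 0.1726]
ee_rot: [0.469, 0.883, 0.003, 0.003]
ft_force: [0.1, 0.6, -0.5]
grip_width: 0.491
t 5.95 p [0.4629 0.1937 0.1726] yaw 2.165 tz [ 0.008  0.002 -1.   ] F [ 0.1  0.6 -0.5] w 0.491 j [ 0.24  0.2  -0.79  1.86  0.16  1.13 -0.02]
[314 202]
```

View pics/w4c.png

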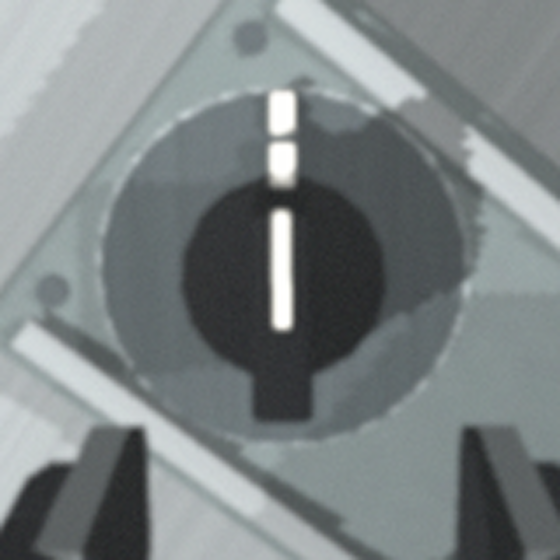

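The pointer is still on the mark after release. Next is the guard fin.

```bash
python3 - <<'E'
from h import *
st()
plan([(0.5668,0.1828,0.172,1.476,6),(0.5668,0.1828,0.111,1.476,3)])
E
```

```text
t 6.0 p [0.462  0.1929 0.1701] yaw 2.1646 tz [ 0.005  0.001 -1.   ] F [ 0.5 -0.3 -0.2] w 0.491 j [ 0.24  0.21 -0.79  1.86  0.16  1.13 -0.02]
[0.001, 0.0, 0.115, -11.0, 14.0, -0.0]
[0.001, 0.0, 0.115, -10.0, 14.0, -0.0]
[0.001, 0.0, 0.115, -8.0, 16.0, -1.0]
[0.001, 0.0, 0.115, -5.0, 16.0, 0.0]
[0.001, 0.0, 0.115, -4.0, 18.0, -0.0]
[0.001, 0.0, 0.115, -2.0, 17.0, -1.0]
[-0.0, 0.0, -0.0, -0.0, 0.0, 20.0]
[-0.0, 0.0, -0.0, -0.0, 0.0, 21.0]
[-0.0, 0.0, -0.0, -0.0, 0.0, 20.0]
end [0.56666414 0.18321416 0.11140543]
```

```bash
python3 -m creep '[[0,0,0.115,-11,14,0,110],[0,0,0.115,-10,14,0,110],[0,0,0.115,-8,16,-1,110],[0,0,0.115,-5,16,0,110],[0,0,0.115,-4,18,0,110],[0,0,0.115,-2,17,-1,110],[0,0,0,0,0,0,110],[0,0,0,0,0,0,110]]'
python3 - <<'E'
from h import *
st()
plan([(0.5668,0.1828,0.111,1.476,3)])
o=get_obs(); p,d=camera('wrist'); T=tool(o); cv2.imwrite('pics/w5.png',p); np.save('pics/w5T.npy',T)
print(proj('wrist',np.array([.5668,.1828,.114]),T))
E
```

```text
clock: 6.8
position: [0.5644, 0.1825, 0.1683]
ee_rot: [0.739, 0.673, -0.001, -0.001]
ft_force: [-0.7, 0.3, 0.3]
grip_width: 0.571
t 6.8 p [0.5644 0.1825 0.1683] yaw 1.4772 tz [-0.002 -0.    -1.   ] F [-0.7  0.3  0.3] w 0.571 j [ 0.11  0.4  -0.63  1.63  0.25  1.2  -0.66]
[-0.001, 0.0, 0.0, 0.0, 1.0, 19.0]
[-0.001, 0.0, 0.0, 0.0, 1.0, 19.0]
[-0.001, 0.0, 0.0, 1.0, 0.0, 19.0]
end [0.56647177 0.18328274 0.11127407]
[325.14990927 237.97853798]
```

View pics/w5.png

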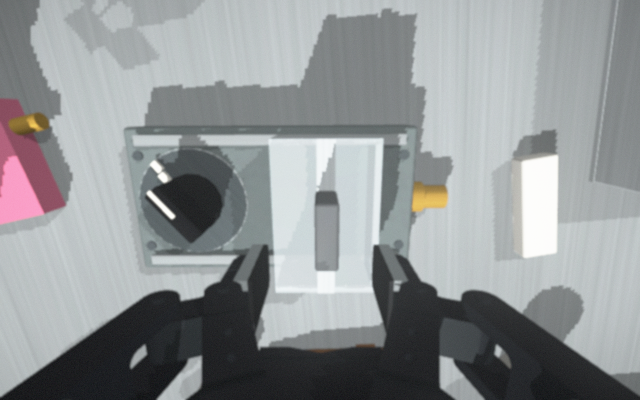

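The fin's top face is centred near (327,237), against a predicted (325,238), so the fingers straddle it. I'll descend and grip.

```bash
python3 -m creep '[[0,0,0,0,1,19,130],[0,0,0,0,1,19,140],[0,0,0,0.5,1,19,150],[0,0,0,0,0,0,180],[0,0,0,0,0,0,255],[0,0,0,0,0,0,255],[0,0,0,0,0,0,255]]' 40
python3 - <<'E'
from h import *
st()
E
```

```text
clock: 7.55
position: [0.5677, 0.1825, 0.1125]
ee_rot: [0.74, 0.672, -0.0, -0.0]
ft_force: [-1.7, 0.4, -4.5]
grip_width: 0.158
t 7.55 p [0.5677 0.1825 0.1125] yaw 1.4748 tz [-0.001 -0.    -1.   ] F [-1.7  0.4 -4.5] w 0.158 j [ 0.1   0.46 -0.61  1.67  0.29  1.1  -0.69]
```

```bash
python3 -m creep '[[0,0,0,0,-12,0,255],[0,0,0,0,-18,0,255],[0,0,0,0,-18,0,255],[0,0,0,0,-18,0,255],[0,0,0,0,-18,0,255],[0,0,0,0,-16,0,255],[0,0,0,0,-4,0,255],[0,0,0,0,0,0,255]]'
python3 - <<'E'
from h import *
st()
E
```

```text
clock: 8.35
position: [0.4641, 0.1918, 0.1124]
ee_rot: [0.74, 0.672, -0.001, 0.0]
ft_force: [-2.6, -4.3, -4.0]
grip_width: 0.154
t 8.35 p [0.4641 0.1918 0.1124] yaw 1.474 tz [-0.    -0.002 -1.   ] F [-2.6 -4.3 -4. ] w 0.154 j [ 0.12  0.27 -0.68  1.92  0.2   1.02 -0.74]
```

```bash
python3 -m creep '[[0,0,0,0,-2,0,255],[0,0,0,0,-2,0,255],[0,0,0,0,0,0,255]]'; python3 -m creep '[[0,0,0,0,-1.5,0,255],[0,0,0,0,0,0,255]]'
python3 - <<'E'
from h import *
st()
E
```

```text
clock: 8.65
position: [0.4615, 0.192, 0.1124]
ee_rot: [0.741, 0.672, -0.0, 0.0]
ft_force: [-0.7, -5.3, -4.0]
grip_width: 0.154
clock: 8.85
position: [0.4606, 0.1921, 0.1125]
ee_rot: [0.741, 0.672, 0.0, 0.001]
ft_force: [4.4, -5.4, -6.5]
grip_width: 0.158
t 8.85 p [0.4606 0.1921 0.1125] yaw 1.4727 tz [ 0.002 -0.    -1.   ] F [ 4.4 -5.4 -6.5] w 0.158 j [ 0.12  0.26 -0.68  1.92  0.19  1.02 -0.74]
```

```bash
python3 -m creep '[[0,0,0,0,-1.5,0,255],[0,0,0,0,0,0,255]]'; python3 -m creep '[[0,0,0,0,-1.5,0,255],[0,0,0,0,0,0,255],[0,0,0,0,0,0,255]]'
python3 - <<'E'
from h import *
st()
E
```

```text
clock: 9.05
position: [0.4605, 0.1921, 0.1125]
ee_rot: [0.741, 0.671, 0.002, 0.001]
ft_force: [12.7, -4.5, -14.0]
grip_width: 0.157
clock: 9.35
position: [0.4604, 0.1921, 0.1125]
ee_rot: [0.741, 0.671, 0.003, 0.002]
ft_force: [21.1, -3.7, -21.5]
grip_width: 0.162
t 9.35 p [0.4604 0.1921 0.1125] yaw 1.4714 tz [ 0.007  0.001 -1.   ] F [ 21.1  -3.7 -21.5] w 0.162 j [ 0.13  0.26 -0.68  1.93  0.19  1.01 -0.74]
```

The guard is against its stop: position holds while force builds, and the fin is over the knob axis. I'll relax the push, release and rise.

```bash
python3 -m creep '[[0,0,0,0,2.5,0,255],[0,0,0,0,0,0,190],[0,0,0,0,0,0,150],[0,0,0,0,0,0,120],[0,0,0,0,0,-25,100],[0,0,0,0,0,-45,60],[0,0,0,0,0,-45,0],[0,0,0,0,0,0,0]]' 30
python3 - <<'E'
from h import *
st()
o=get_obs(); p,d=camera('wrist'); T=tool(o); cv2.imwrite('pics/w6.png',p); np.save('pics/w6T.npy',T)
E
```

```text
clock: 10.15
position: [0.4611, 0.195, 0.2335]
ee_rot: [0.74, 0.672, 0.004, 0.002]
ft_force: [0.5, 1.3, -0.3]
grip_width: 0.999
t 10.15 p [0.4611 0.195  0.2335] yaw 1.4745 tz [ 0.009  0.003 -1.   ] F [ 0.5  1.3 -0.3] w 0.999 j [ 0.17  0.12 -0.7   1.79  0.08  1.25 -0.65]
```

View pics/w6.png

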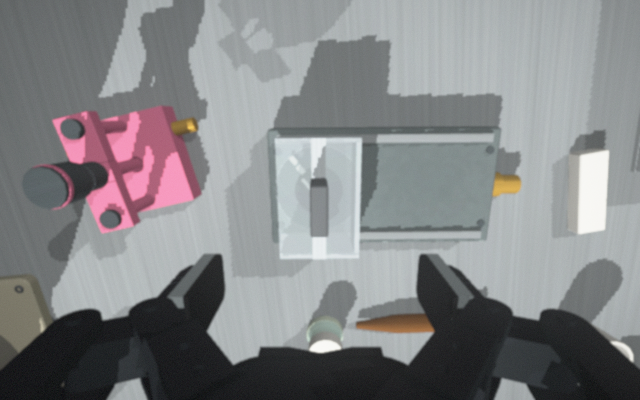

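```bash
python3 - <<'E'
from h import *
T=np.load('pics/w6T.npy'); print('fin',onz('wrist',318.5,222,.114,T))
st()
plan([(0.545,-0.176,0.235,1.474,9)])
E
```

```text
fin [0.45938165 0.1837209  0.114     ]
t 10.2 p [0.4602 0.1942 0.2306] yaw 1.4741 tz [ 0.006  0.002 -1.   ] F [-0.1 -0.  -1.2] w 1.0 j [ 0.17  0.12 -0.7   1.8   0.09  1.25 -0.65]
[0.001, -0.0, 0.0, -40.0, 13.0, -1.0]
[0.001, -0.0, 0.0, -40.0, 14.0, -0.0]
[0.001, -0.0, 0.0, -40.0, 13.0, -1.0]
[0.001, -0.0, 0.0, -40.0, 13.0, -0.0]
[0.001, -0.0, 0.0, -40.0, 14.0, -1.0]
[0.001, -0.0, 0.0, -40.0, 13.0, -0.0]
[0.001, -0.0, 0.0, -40.0, 13.0, -1.0]
[0.001, -0.0, 0.0, -40.0, 14.0, -0.0]
[0.001, -0.0, 0.0, -40.0, 13.0, -1.0]
end [ 0.54482606 -0.17573683  0.23500434]
```

```bash
python3 -m creep '[[0,0,0,-30,10,-1,0],[0,0,0,-42,14,-1,0],[0,0,0,-42,14,-1,0],[0,0,0,-42,14,-1,0],[0,0,0,-42,14,-1,0],[0,0,0,-42,14,0,0],[0,0,0,-40,13,0,0],[0,0,0,-40,13,0,0]]'; python3 -m creep '[[0,0,0,-25,9,0,0],[0,0,0,-15,5,0,0],[0,0,0,0,0,0,0],[0,0,0,0,0,0,0]]'
python3 - <<'E'
from h import *
st()
o=get_obs(); p,d=camera('wrist'); T=tool(o); cv2.imwrite('pics/w7.png',p); np.save('pics/w7T.npy',T); np.save('pics/w7d.npy',d)
E
```

```text
clock: 11.0
position: [0.5331, -0.1372, 0.2314]
ee_rot: [0.74, 0.672, -0.0, -0.0]
ft_force: [0.4, 0.5, 1.0]
grip_width: 1.004
clock: 11.4
position: [0.5434, -0.1751, 0.232]
ee_rot: [0.74, 0.673, 0.0, -0.001]
ft_force: [-0.6, 0.2, -0.3]
grip_width: 1.001
t 11.4 p [ 0.5434 -0.1751  0.232 ] yaw 1.4754 tz [-0.     0.001 -1.   ] F [-0.6  0.2 -0.3] w 1.001 j [ 0.57  0.26 -0.4   1.62  0.1   1.28  0.06]
```

View pics/w7.png

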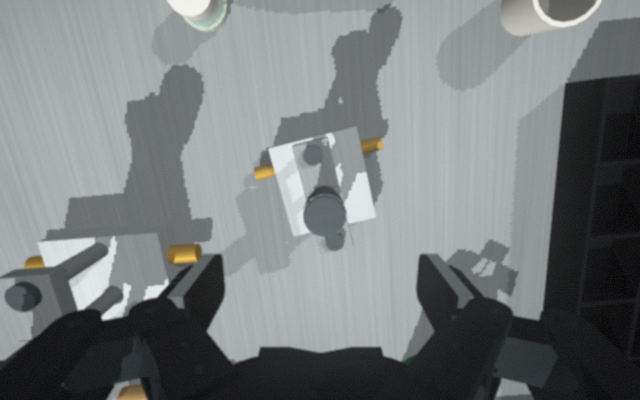

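The small valve's knob is centred near (325,213), with posts above and below it. The large valve sits to the left at (90,290). I'll localise the knob and check clearances.

```bash
python3 - <<'E'
from h import *
np.set_printoptions(precision=4,suppress=True)
T=np.load('pics/w7T.npy'); p=cv2.imread('pics/w7.png'); d=np.load('pics/w7d.npy')
c=p[150:260,270:380]; cv2.imwrite('pics/w7c.png',cv2.resize(c,None,fx=4,fy=4,interpolation=cv2.INTER_CUBIC))
# depth at knob top
W=T@camera_model('wrist')['mount']
def pt(u,v): 
    K=camera_model('wrist')['camera_matrix']; r=np.linalg.inv(K)@[u,v,1]*d[v,u]; return W[:3,:3]@r+W[:3,3]
ys,xs=np.mgrid[180:250:1,290:360:1]; P=np.array([np.r_[pt(u,v),u,v] for u,v in zip(xs.ravel(),ys.ravel()) if d[v,u]>0])
top=P[(P[:,2]>.130)]; print(len(top),top.mean(0),top[:,2].max(),np.percentile(top[:,2],[5,50,95]))
q=top[:,3:].astype(np.float32); print(cv2.minEnclosingCircle(q)); u,v=cv2.minEnclosingCircle(q)[0]; print(onz('wrist',u,v,.138,T))
print('big valve knob', onz('scene',256,131,.2),onz('scene',256,131,.15), tri([ray('scene',256,131),ray('side',386,147)]))
print('pot leaves', tri([ray('scene',184,218),ray('side',307,121)]))
E
```

```text
Traceback (most recent call last):
ValueError: time passes only in moves, steps and waits
```

View pics/w7c.png

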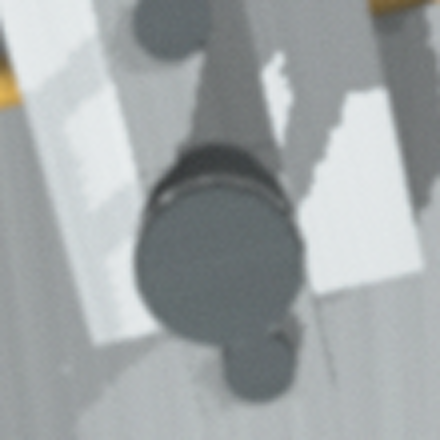

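```bash
python3 - <<'E'
from h import *
np.set_printoptions(precision=4,suppress=True)
T=np.load('pics/w7T.npy'); d=np.load('pics/w7d.npy')
W=T@camera_model('wrist')['mount']; K=camera_model('wrist')['camera_matrix']
u,v=270+219/4,150+263/4
k=onz('wrist',u,v,.138,T); print('knob',k,'edges',onz('wrist',270+137/4,v,.138,T),onz('wrist',270+301/4,v,.138,T))
r=np.linalg.inv(K)@[u,v,1]*d[int(v),int(u)]; print('depth pt',W[:3,:3]@r+W[:3,3])
print('big valve knob', tri([ray('scene',256,131),ray('side',386,147)]))
print('pot leaves', tri([ray('scene',184,218),ray('side',307,121)]))
st()
plan([(k[0],k[1],0.135,1.474,4)])
E
```

```text
knob [ 0.5462 -0.174   0.138 ] edges [ 0.5321 -0.1727  0.138 ] [ 0.5602 -0.1754  0.138 ]
depth pt [ 0.5462 -0.1739  0.1384]
big valve knob [ 0.3054 -0.2705  0.1816]
pot leaves [ 0.6442 -0.441   0.1152]
t 11.45 p [ 0.5434 -0.1747  0.2322] yaw 1.4762 tz [-0.     0.001 -1.   ] F [-0.  -0.1  0.3] w 0.999 j [ 0.57  0.26 -0.4   1.62  0.1   1.28  0.06]
[-0.0, -0.0, 0.001, 0.0, 1.0, 24.0]
[-0.0, -0.0, 0.001, 0.0, 0.0, 25.0]
[-0.0, -0.0, 0.001, 1.0, 1.0, 24.0]
[-0.0, -0.0, 0.001, -0.0, 1.0, 24.0]
end [ 0.5465 -0.1739  0.1352]
```

```bash
python3 -m creep '[[0,0,0,0.5,1,25,0],[0,0,0,0,1,25,40],[0,0,0,0,1,25,60],[0,0,0,0,0,18,60],[0,0,0,0,0,5,60],[0,0,0,0,0,0,60]]'
python3 - <<'E'
from h import *
st()
E
python3 -m creep '[[0,0,0,0,0,0,255],[0,0,0,0,0,0,255],[0,0,0,0,0,0,255],[0,0,0,0,0,0,255],[0,0,0,0,0,0,255],[0,0,0,0,0,0,255]]' 60
python3 - <<'E'
from h import *
st()
E
```

```text
clock: 12.05
position: [0.5462, -0.1753, 0.1342]
ee_rot: [0.74, 0.673, -0.0, -0.0]
ft_force: [-0.2, 0.1, -0.0]
grip_width: 0.766
t 12.05 p [ 0.5462 -0.1753  0.1342] yaw 1.4756 tz [-0.001  0.001 -1.   ] F [-0.2  0.1 -0. ] w 0.766 j [ 0.56  0.35 -0.39  1.73  0.15  1.1   0.03]
clock: 12.65
position: [0.5462, -0.1766, 0.1358]
ee_rot: [0.741, 0.672, -0.0, 0.0]
ft_force: [-5.9, 2.5, 9.8]
grip_width: 0.331
t 12.65 p [ 0.5462 -0.1766  0.1358] yaw 1.4737 tz [-0. -0. -1.] F [-5.9  2.5  9.8] w 0.331 j [ 0.56  0.35 -0.39  1.73  0.15  1.1   0.03]
```

```bash
python3 -m creep '[[0,0,0,0,0,-5,255],[0,0,0,0,0,-6,255],[0,0,0,0,0,-6,255],[0,0,0,0,0,-6,255],[0,0,0,0,0,-4,255],[0,0,0,0,0,0,255],[0,0,0,0,0,0,255]]' 60
python3 - <<'E'
from h import *
st()
E
python3 -m creep '[[0,0,0,0,0,-3,255],[0,0,0,0,0,-2,255],[0,0,0,0,0,0,255],[0,0,0,0,0,0,255]]'
python3 - <<'E'
from h import *
st()
E
```

```text
clock: 13.35
position: [0.5461, -0.1766, 0.161]
ee_rot: [0.741, 0.672, -0.0, -0.0]
ft_force: [1.0, 0.2, -10.4]
grip_width: 0.333
t 13.35 p [ 0.5461 -0.1766  0.161 ] yaw 1.4739 tz [-0.001  0.    -1.   ] F [  1.    0.2 -10.4] w 0.333 j [ 0.56  0.32 -0.39  1.7   0.13  1.15  0.04]
clock: 13.75
position: [0.5461, -0.1767, 0.1661]
ee_rot: [0.741, 0.672, -0.0, -0.0]
ft_force: [0.4, 0.6, -13.2]
grip_width: 0.335
t 13.75 p [ 0.5461 -0.1767  0.1661] yaw 1.4738 tz [-0.001  0.    -1.   ] F [  0.4   0.6 -13.2] w 0.335 j [ 0.56  0.32 -0.39  1.7   0.13  1.16  0.04]
```

```bash
python3 -m creep '[[0,0,0,0,0,-1.5,255],[0,0,0,0,0,0,255],[0,0,0,0,0,0,255]]'; python3 -m creep '[[0,0,0,0,0,-1,255],[0,0,0,0,0,0,255],[0,0,0,0,0,0,255]]'
python3 - <<'E'
from h import *
st()
for n in ("scene","side"):
    p,d=camera(n); cv2.imwrite(f"pics/{n}9.png",p)
a=cv2.imread("pics/scene9.png");b=cv2.imread("pics/side9.png")
cv2.imwrite("pics/f9.png",np.hstack([cv2.resize(a[130:250,240:420],(600,400)),cv2.resize(b[150:210,300:330],(200,400))]))
E
```

```text
clock: 14.05
position: [0.5461, -0.1766, 0.1662]
ee_rot: [0.741, 0.672, -0.0, -0.001]
ft_force: [6.3, -1.0, -25.3]
grip_width: 0.332
clock: 14.35
position: [0.546, -0.1766, 0.1662]
ee_rot: [0.74, 0.672, -0.0, -0.001]
ft_force: [10.7, -1.1, -35.0]
grip_width: 0.335
t 14.35 p [ 0.546  -0.1766  0.1662] yaw 1.474 tz [-0.001  0.001 -1.   ] F [ 10.7  -1.1 -35. ] w 0.335 j [ 0.56  0.32 -0.39  1.69  0.13  1.16  0.04]
```

View pics/f9.png

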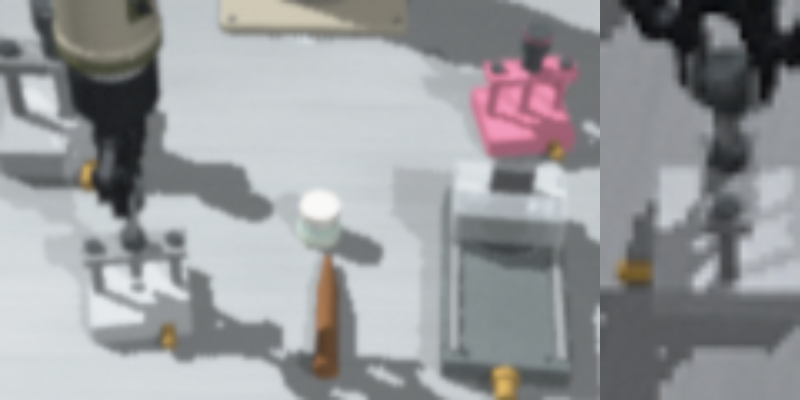

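The plunger is at its stop: height holds at 0.1662 while force rises. The guard is still home and everything else is where it was. I'll ease the pull slightly, confirm and hand in.

```bash
python3 -m creep '[[0,0,0,0,0,1.2,255],[0,0,0,0,0,0,255],[0,0,0,0,0,0,255],[0,0,0,0,0,0,255],[0,0,0,0,0,0,255]]'
python3 - <<'E'
from h import *
st()
if get_obs()['position'][2]>.1655: print(hand_in())
E
```

```text
clock: 14.95
position: [0.5461, -0.1766, 0.1662]
ee_rot: [0.74, 0.672, -0.0, -0.001]
ft_force: [6.4, 0.1, -27.5]
grip_width: 0.33
t 14.95 p [ 0.5461 -0.1766  0.1662] yaw 1.474 tz [-0.001  0.001 -1.   ] F [  6.4   0.1 -27.5] w 0.33 j [ 0.56  0.32 -0.39  1.69  0.13  1.16  0.04]
the job is handed in; nothing more can be done
None
```

The job is done in the order asked and was handed in at about 15 s, with the gripper still holding the purge valve's plunger fully up.

- **Regulator knob:** I turned it about 0.58 rad clockwise and let go. The wrist picture after release shows the pointer in line with the index tab to within a pixel.
- **Guard:** I slid it home by its fin, then released it. At the end its position held at 0.4604 m in x while the push rose to 21 N. Later pictures show the hood over the knob. One check disagreed: a rough position of the fin from the picture after release was about 8 mm off sideways, across the sliding direction. I put that down to misreading the fin's top face and did not re-measure it; along the sliding direction it agreed to within 1 mm.
- **Purge valve (the small grey one):** I lifted the plunger about 30.4 mm. Its height then held at 0.1662 m while the pull rose to 35 N, so it is on its stop. I eased the pull to about 27 N, and the height stayed the same.
- **Other things on the bench:** I saw nothing moved in the last close-up of the regulator and purge valve. I did not check the rest of the bench at the end. The highest force I read at the wrist was about 37 N.

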